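Empty the cooling-ball canister, heft it, tip again, stand it away

TASK

Tip the four metal drink-cooling balls out of the square steel canister into the blue tray. After tipping, heft the canister: hold it still for a second, mouth level or higher, well clear of everything, to judge by its weight whether a ball is still inside, and tip and heft again until it is empty. Then stand it mouth up, wholly on the round green mat, let go, and leave the other things on the bench as they stand.

Things in the scene. Friction and masses are not known exactly. Their poses are not given: they have to be found in the camera images.
- canister: Open square steel canister, 60 x 60 mm outside, 150 mm long, 4 mm polished walls, 0.30 kg empty, lying on the bench at the start. Black boot on its closed base end, red band at its open mouth end. Origin: middle of the underside as it first lies (30 mm from the long centre line, halfway along); x axis along its length towards the mouth, z up as it first lies.
- canister_mouth (a point): Centre of the canister's open mouth end, on its long centre line. A lip 7 mm high and 4 mm thick is turned in all round it, leaving a 38 x 38 mm opening. A mouth 60 to 75 degrees below level lets the balls roll out, but sometimes two of them bridge across the opening and stay: raise the mouth 20 degrees or more above level so that they roll back, then tip again, rolling it a little to one side, more than once if need be.
- canister_base (a point): Centre of the canister's closed base end, on its long centre line.
- tray: Blue open catch tray, fixed to the bench: 200 (its x) x 160 (its y) x 50 mm high outside, 6 mm walls and floor. Origin: centre of its underside.
- mat: Round green mat with a dark rubber face, 150 mm diameter, 4 mm thick, fixed flat on the bench. Origin: centre of its underside.
- ball1: Brass-coloured drink-cooling ball, 30 mm diameter, 0.11 kg; origin at its centre. All four are inside the canister at the start.
- ball2: Brass-coloured drink-cooling ball, 30 mm diameter, 0.11 kg; origin at its centre. All four are inside the canister at the start.
- ball3: Brass-coloured drink-cooling ball, 30 mm diameter, 0.11 kg; origin at its centre. All four are inside the canister at the start.
- ball4: Brass-coloured drink-cooling ball, 30 mm diameter, 0.11 kg; origin at its centre. All four are inside the canister at the start.
- green_bottle: Bystander, standing loose: corked green glass bottle, 60 mm diameter, 200 mm tall. Origin: centre of its underside.
- syphon: Bystander, standing loose: yellow soda syphon with a steel head, 84 mm diameter (spout reaches 47 mm from the axis), 196 mm tall. Origin: centre of its underside.
- ice_bucket: Bystander, standing loose: open aluminium ice bucket, 130 mm rim diameter, 120 mm tall, with small side handles. Origin: centre of its underside.
- flask: Bystander, standing loose: red vacuum flask with a white cap, 70 mm diameter, 210 mm tall. Origin: centre of its underside.
- shaker: Bystander, standing loose: steel cocktail shaker, 80 mm diameter, 180 mm tall. Origin: centre of its underside.
- mug: Bystander, standing loose: white mug, 72 mm diameter, 80 mm tall, handle towards its y axis reaching about 70 mm from the axis. Origin: centre of its underside.
- jar: Bystander, standing loose: amber glass jar, 64 mm diameter, 85 mm tall. Origin: centre of its underside.
Things that resemble listed ones, but are neither listed nor needed, are in the scene too. What is shaped like the canister but purple is not meant.

How it is judged:
By the outcome, as a careful person would: the job done as asked, in the order asked, and still so for the second after the job is handed in, with the robot touching nothing.
It also fails if it takes over 72 s, if anything falls off the work surface, if the arm or the gripper's body presses on something with over 40 N, if the wrist force passes 120 N, or if a joint passes its speed limit or range.

ROBOT

A 7-joint arm with a two-finger parallel gripper is mounted at the origin on the work surface. World frame = base frame: x ahead of the robot, y to its left, z up, the work surface at z = 0. Lengths are in mm, angles in rad, forces in N, time in s.
With the tool pointing down it reaches from about 425 to 875 mm from the base axis. Payload 9.9 kg.
Tool frame: the origin (TCP) lies midway between the tips of the shut fingers; the grasp point (between the pads) lies 19 mm behind it; z points along the fingers, y is the line along which they close (so a half turn about z gives the same grasp; the last joint's range is limited). The gripper opens to 85 mm and grips with 20 to 120 N. Pads are 22 mm wide; open, the fingers measure 114 mm over their backs; the gripper's body (76 mm by 85 mm) begins 54 mm behind the grasp point. The pads swing forward as they close: fully open they stand 13 mm farther back than shut.
Start: joints at [-0.084, 0.576, 0.025, 1.437, -0.015, 1.129, -0.057], TCP at [675.003, 0.006, 231.289] pointing down, gripper open.
Joint ranges: [-2.76, 2.76], [-0.34, 2.15], [-1.52, 1.57], [0.19, 2.46], [-1.09, 4.23], [0.17, 1.99], [-2.82, 2.82]. Speed limits (rad/s): [2.22, 2.22, 3.01, 3.01, 3.14, 3.14, 3.14].

INTERFACE

Orientations are given as a unit quaternion [w, x, y, z].
In Python, from station import ctrl, vision gives the robot as it stands. The module is installed in compiled form; this text tells all that it offers.
- The arm moves only by the tool arm_command, never from a script. Its argument "plan" is a list of rows, each an object with "rotation": the turn, a rotation vector about the tool's x, y, z in rad, a list of three; "delta_pos": the shift along the tool's x, y, z in cm, a list of three; "hand": the opening, from 0 (shut) to 1 (fully open). A call has 1 to 10 rows; each row shifts and turns the commanded pose from where the row before left it, along the tool's axes as they then stand; what a row does not reach is not made up. A row lasts 1/12 s, in which the tool goes at most 41.7 mm and 7.16 degrees, less where a joint would pass 70% of its speed; a pose out of reach is approached as far as the arm can. A call is refused whole if a number of a shift passes 4.17 or a number of a turn 0.125, either way. A call with a gripper value outside its range is refused whole. The fingers move at their own pace and stop on an object; "grip_force" is the grip in N (left out, the last holds). Time passes only in rows, so rows that do not move let the fingers close. It gives the time, the measured TCP pose, the force, the opening and the grip force at its end, in the units of the state.
- ctrl.sense(): the state, without advancing time (a new reading comes with each control period).
- vision.read_camera(name): name is "scene" or "side" or "wrist"; returns a dict with "img" (420x560x3 uint8, red, green, blue), "fx", "fy", "cx", "cy" (pixels), "world_to_cam" (4x4, takes a point from world to camera coordinates). Camera axes: x right, y up, looking along -z (the intrinsics and any distortion apply to the point x, -y, -z); pixel columns grow to the right and rows downward; lengths in mm; the calibration is good to about 2 mm. The wrist camera is an equidistant fisheye: a pixel r from the principal point sees the ray r / f radians off the axis. A picture is of the moment at which its call begins. There is no depth.
- ctrl.finish_job(): hands the job in; it is judged then, once.
The state is a dict: "t": time; "q": joint angles; "qvel": joint speeds; "effort": joint torques, N m; "eef_pos": TCP position; "tool_rot": TCP orientation; "wrist_force": force on the tool from outside, world axes, zero at the start; "moment": the same for the moment, N m; "width": opening from 0.0 (shut) to 1.0 (fully open); "grip_force": force on a finger pad.
Only numpy, scipy, OpenCV 4.12 (cv2) and the standard library are available. Lean on these libraries where they do the work, as an engineer would, in place of code of your own. Each camera call takes 0.05 s, during which the arm holds its last target. There are 200 camera calls.

## Working session

There is one attempt and no reset: what is moved stays moved. The work goes in short steps, Python scripts to look and compute and a tool call to move; the robot and the scene stay as the last step left them, time stands still between calls to the robot, and variables do not carry over. Pictures are saved under pics/ and viewed, at most 13 in all, crops included, and the job is handed in when it is done.

Besides the shell and the picture viewer there is one more tool, called after ">>>" in YAML: its name, and indented under it one key for each argument. arm_command: Moves the arm, as the interface text tells. Its arguments: {"type":"object","properties":{"plan":{"type":"array","items":{"type":"object","properties":{"rotation":{"type":"array","items":{"type":"number"}},"delta_pos":{"type":"array","items":{"type":"number"}},"hand":{"type":"number"}}}},"grip_force":{"type":"number"}},"required":["plan"]}

```bash
mkdir -p pics
cat > h.py <<'E'
import numpy as np, cv2
from scipy.spatial.transform import Rotation as R
from station import ctrl, vision
def snap(n,f):
    c=vision.read_camera(n); cv2.imwrite('pics/'+f,cv2.cvtColor(c['img'],cv2.COLOR_RGB2BGR)); return c
def ray(c,u,v,fish=False):
    x=(u-c['cx'])/c['fx']; y=(v-c['cy'])/c['fy']
    if fish:
        r=np.hypot(x,y); s=np.sin(r)/r if r>1e-9 else 1; d=np.array([x*s,-y*s,-np.cos(r)])
    else: d=np.array([x,-y,-1.])
    M=np.array(c['world_to_cam']); Rm=M[:3,:3]; o=-Rm.T@M[:3,3]; return o,Rm.T@d
def onz(c,u,v,z,fish=False):
    o,d=ray(c,u,v,fish); return o+d*(z-o[2])/d[2]
E
python3 - <<'E'
from h import *
import pickle
a={n:snap(n,n+'0.png') for n in('scene','side','wrist')}
pickle.dump(a,open('cams.pkl','wb'))
for n,c in a.items(): print(n,c['fx'],c['cx'],c['cy'],np.round(ray(c,280,210)[0]),[k for k in c])
im=[cv2.imread(f'pics/{n}0.png') for n in a]
s=ctrl.sense();print(s)
E
```

```text
scene 465.72171858652104 282.844519416901 210.91181225198832 [1073. -812. 1018.] ['img', 'fx', 'fy', 'cx', 'cy', 'world_to_cam']
side 398.4303912498581 273.66985349533275 214.35882056038804 [ -54. -794.  630.] ['img', 'fx', 'fy', 'cx', 'cy', 'world_to_cam']
wrist 325.19226210127806 279.90099312571374 206.76113528545278 [675.  80. 373.] ['img', 'fx', 'fy', 'cx', 'cy', 'world_to_cam']
{'t': 0.15, 'q': array([-0.08378214,  0.57632799,  0.02483455,  1.43770772, -0.01500754,
        1.12896245, -0.05649532]), 'qvel': array([ 0.00045602, -0.00272957,  0.00141076, -0.00207494,  0.00041794,
       -0.00247675, -0.00124817]), 'effort': array([ 3.53695883e-03, -7.66262698e+01,  2.25340560e+00, -2.86181796e+01,
        1.58117601e-02,  9.86463390e-03, -3.06662548e-05]), 'eef_pos': array([6.74672600e+02, 1.06048480e-02, 2.30650319e+02]), 'tool_rot': array([-4.16300681e-04,  7.07096607e-01,  7.07116692e-01, -4.46834184e-04]), 'wrist_force': array([-0.25852759,  0.53010059,  0.24560706]), 'moment': array([-0.014487  ,  0.0519127 ,  0.01646331]), 'grip_force': 0.0, 'width': 0.9961080144769516}
```

View pics/scene0.png

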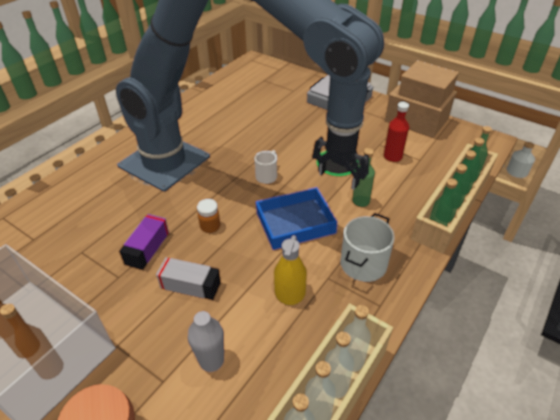

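View pics/wrist0.png

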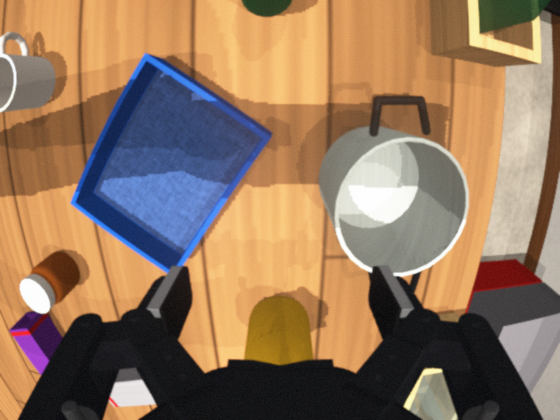

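View pics/side0.png

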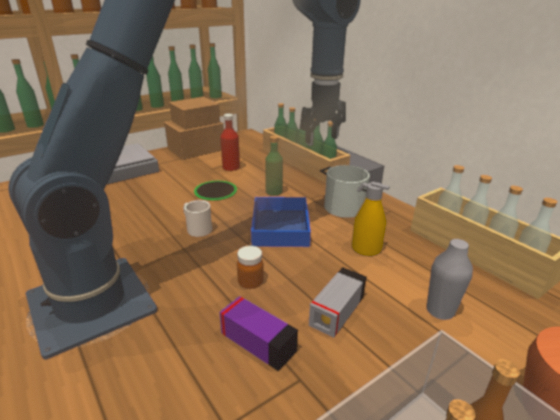

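Scene and side views: canister is grey, mouth (red band) at scene (163,277)/side (325,315), black boot at (211,285)/(352,283); the mat is at side (215,190). I'll enlarge both views for corners.

Run:
```python
import cv2,numpy as np
a=cv2.imread('pics/scene0.png')[250:310,145:235]; b=cv2.imread('pics/side0.png')[262:337,300:375]
A=cv2.resize(a,None,fx=4.4,fy=4.4,interpolation=2); B=cv2.resize(b,None,fx=5,fy=5,interpolation=2)
o=np.zeros((400,800,3),np.uint8); o[:A.shape[0],:A.shape[1]]=A; o[:375,410:785]=B
cv2.imwrite('pics/crop1.png',o)
```

```text
(no output)
```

View pics/crop1.png

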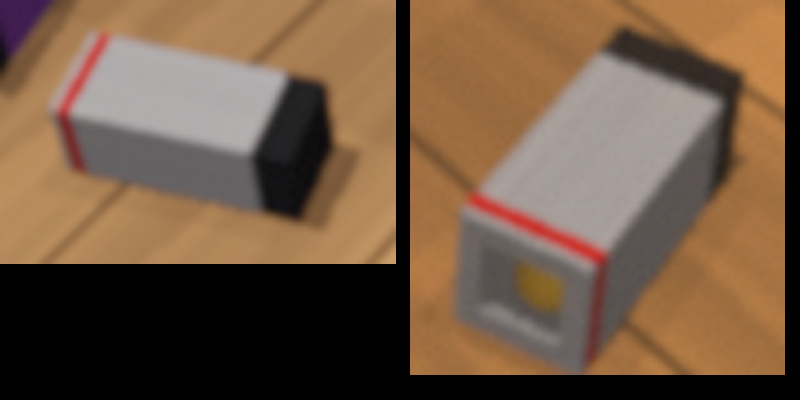

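```bash
cat > m.py <<'E'
from h import *
import pickle
a=pickle.load(open('cams.pkl','rb')); S,D,W=a['scene'],a['side'],a['wrist']
print('canister top z=60')
for n,c,pts in (('scene',S,[(145+x/4.4,250+y/4.4) for x,y in((92,36),(52,107),(325,84),(302,163))]),
 ('side',D,[(300+(x-410)/5,262+y/5) for x,y in((462,203),(605,262),(623,28),(742,74))])):
    P=np.array([onz(c,*p,60)[:2] for p in pts]); print(n,P.round().tolist(),'mouth',P[:2].mean(0).round(1),'base',P[2:].mean(0).round(1),np.linalg.norm(P[0]-P[1]),np.linalg.norm(P[:2].mean(0)-P[2:].mean(0)))
print('tray')
for c,pts in((S,((256,213),(321,192),(336,228),(275,245))),(D,((254,200),(306,200),(310,243),(250,243)))):
    P=np.array([onz(c,*p,50)[:2] for p in pts]);print(P.round().tolist(),P.mean(0))
P=np.array([onz(W,*p,50,True)[:2] for p in((148,55),(271,134),(178,272),(73,203))]);print(P.round().tolist(),P.mean(0))
print('mat',onz(D,215,190,4))
def tri(p,q):
    o1,d1=ray(S,*p);o2,d2=ray(D,*q)
    t=np.linalg.lstsq(np.c_[d1,-d2],o2-o1,rcond=None)[0];A=o1+d1*t[0];B=o2+d2*t[1];return ((A+B)/2).round(),np.linalg.norm(A-B).round()
for n,p,q in(('bottle',(369,153),(273,141)),('syphon',(290,244),(374,187)),('bucket',(368,237),(348,177)),('flask',(403,106),(229,118)),('shaker',(203,318),(458,246)),('mug',(266,158),(198,208)),('jar',(207,207),(250,255))): print(n,*tri(p,q))
# purple
print('purple top', [onz(D,*p,60)[:2].round() for p in((241,302),(222,313),(297,341),(275,360))])
# mat ellipse fit by colour in side
im=D['img'].astype(int); h=cv2.cvtColor(D['img'],cv2.COLOR_RGB2HSV); m=((h[...,0]>45)&(h[...,0]<75)&(h[...,1]>150)).astype(np.uint8); m[:175]=0;m[205:]=0;m[:,:185]=0;m[:,245:]=0
ys,xs=np.nonzero(m);print(len(xs),xs.min(),xs.max(),ys.min(),ys.max())
P=np.array([onz(D,x,y,4)[:2] for x,y in zip(xs,ys)]);A=np.c_[2*P,np.ones(len(P))];s=np.linalg.lstsq(A,(P**2).sum(1),rcond=None)[0];print('circ',s[:2],np.sqrt(s[2]+s[0]**2+s[1]**2))
E
python3 m.py
```

```text
canister top z=60
scene [[365.0, -341.0], [384.0, -393.0], [504.0, -289.0], [530.0, -340.0]] mouth [ 374.4 -366.7] base [ 517.2 -314.1] 55.30260167875685 152.23473557737918
side [[367.0, -337.0], [392.0, -395.0], [503.0, -290.0], [523.0, -345.0]] mouth [ 379.1 -365.8] base [ 512.8 -317.2] 63.61450836216269 142.18122582422083
tray
[[452.0, -61.0], [561.0, 126.0], [676.0, 20.0], [571.0, -131.0]] [564.99061984 -11.35216768]
[[524.0, 120.0], [655.0, 29.0], [515.0, -158.0], [389.0, -70.0]] [520.89110063 -19.82745386]
[[540.0, 137.0], [666.0, 50.0], [555.0, -107.0], [425.0, -21.0]] [546.25010223  14.58983236]
mat [498.81111277 331.70069504   4.        ]
bottle [661. 215. 185.] 4.0
syphon [ 671. -208.  189.] 4.0
bucket [786. -12. 109.] 2.0
flask [646. 475. 201.] 8.0
shaker [ 630. -471.  175.] 4.0
mug [344. 136.  75.] 6.0
jar [ 340. -146.   79.] 2.0
purple top [array([ 251., -253.]), array([ 204., -258.]), array([ 281., -400.]), array([ 223., -412.])]Traceback (most recent call last):
  File "m.py", line 21, in <module>
    ys,xs=np.nonzero(m);print(len(xs),xs.min(),xs.max(),ys.min(),ys.max())
                                      ~~~~~~^^
    return umr_minimum(a, axis, None, out, keepdims, initial, where)
ValueError: zero-size array to reduction operation minimum which has no identity
```

>>> arm_command:
  plan:
    - {"delta_pos":[-3.41,-2.29,0],"rotation":[0,0,0],"hand":1}
    - {"delta_pos":[-3.41,-2.29,0],"rotation":[0,0,0],"hand":1}
    - {"delta_pos":[-3.41,-2.29,0],"rotation":[0,0,0],"hand":1}
    - {"delta_pos":[-3.41,-2.29,0],"rotation":[0,0,0],"hand":1}
    - {"delta_pos":[-3.41,-2.29,0],"rotation":[0,0,0],"hand":1}
    - {"delta_pos":[-3.41,-2.29,0],"rotation":[0,0,0],"hand":1}
    - {"delta_pos":[-3.41,-2.29,0],"rotation":[0,0,0],"hand":1}
    - {"delta_pos":[-3.41,-2.29,0],"rotation":[0,0,0],"hand":1}
    - {"delta_pos":[-3.41,-2.29,0],"rotation":[0,0,0],"hand":1}
    - {"delta_pos":[-3.41,-2.29,0],"rotation":[0,0,0],"hand":1}

```text
t: 0.98
eef_pos: [444.5, -342.3, 231.3]
tool_rot: [-0.0, 0.707, 0.707, -0.0]
wrist_force: [0.8, -0.5, -1.1]
width: 1.007
grip_force: 0.0
```

```bash
cat > log.py <<'E'
from h import *
import json
def log():
    s=ctrl.sense(); open('log.jsonl','a').write(json.dumps([list(map(float,s['q'])),list(map(float,s['eef_pos'])),list(map(float,s['tool_rot']))])+'\n'); return s
if __name__=='__main__':
    s=log(); print(round(s['t'],2),np.round(s['q'],3),np.round(s['eef_pos'],1),np.round(s['tool_rot'],3),np.round(s['wrist_force'],2),round(s['width'],3),s['grip_force'])
E
python3 log.py
```

```text
0.98 [ 0.525  0.406  0.07   1.746 -0.033  0.99   0.607] [ 444.5 -342.3  231.3] [-0.     0.707  0.707 -0.   ] [ 0.79 -0.45 -1.1 ] 1.007 0.0
```

>>> arm_command:
  plan:
    - {"delta_pos":[0,0,0.8],"rotation":[0,0,0.122],"hand":1}
    - {"delta_pos":[0,0,0.8],"rotation":[0,0,0.122],"hand":1}
    - {"delta_pos":[0,0,0.8],"rotation":[0,0,0.122],"hand":1}
    - {"delta_pos":[0,0,0.8],"rotation":[0,0,0.122],"hand":1}
    - {"delta_pos":[0,0,0.8],"rotation":[0,0,0.122],"hand":1}
    - {"delta_pos":[0,0,0.8],"rotation":[0,0,0.122],"hand":1}
    - {"delta_pos":[0,0,0.8],"rotation":[0,0,0.122],"hand":1}
    - {"delta_pos":[0,0,0.8],"rotation":[0,0,0.122],"hand":1}
    - {"delta_pos":[0,0,0.8],"rotation":[0,0,0.122],"hand":1}
    - {"delta_pos":[0,0,0],"rotation":[0,0,0.122],"hand":1}

```text
t: 1.82
eef_pos: [445.4, -340.3, 157.7]
tool_rot: [-0.001, 0.985, 0.172, -0.001]
wrist_force: [0.4, 0.5, 0.4]
width: 0.999
grip_force: 0.0
```

```bash
python3 log.py
python3 - <<'E'
from h import *
import pickle
c=snap('wrist','wrist1.png'); pickle.dump(c,open('w1.pkl','wb'))
E
```

```text
1.82 [ 0.317  0.515  0.382  1.847 -0.251  0.83  -0.4  ] [ 445.4 -340.3  157.7] [-0.001  0.985  0.172 -0.001] [0.41 0.48 0.41] 0.999 0.0
```

View pics/wrist1.png

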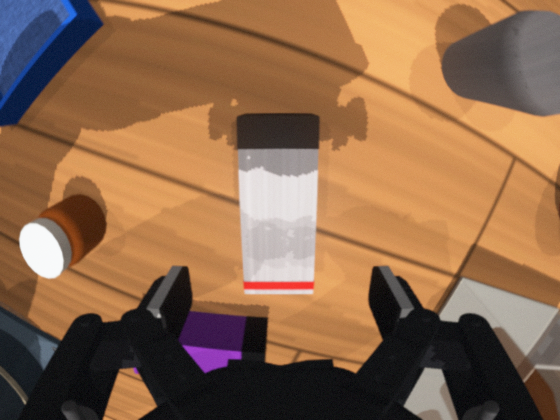

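Wrist view: canister straight along tool x; base edge at row 114 (cols 237–319), mouth edge at row 294 (cols 244–313).

```bash
cat > fit.py <<'E'
from h import *
import json
from scipy.optimize import least_squares
L=[json.loads(l) for l in open('log.jsonl')]
L.append([[-0.08378214,0.57632799,0.02483455,1.43770772,-0.01500754,1.12896245,-0.05649532],[674.67,0.01,230.65],[-.00042,.707097,.707117,-.00045]])
def fk(q,p,sg):
    h,L1,a1,L2,a2,L3,d2=p
    rz=lambda a:R.from_euler('z',a); ry=lambda a:R.from_euler('y',a)
    T=rz(sg[0]*q[0]); x=np.array([0,0,h]); T=T*ry(q[1])*rz(sg[1]*q[2]); x=x+T.apply([a1,0,L1])
    T=T*ry(q[3]); x=x+T.apply([-a1+0*d2,0,0])
    T=T*rz(sg[2]*q[4]); x=x+T.apply([0,0,L2])
    T=T*ry(q[5]); x=x+T.apply([a2,0,L3]); T=T*rz(sg[3]*q[6])
    return x,T
if __name__=='__main__':
    import itertools
    for sg in itertools.product((1,-1),repeat=4):
        e=[]
        Ts=[fk(q,[0]*7,sg)[1].inv()*R.from_quat([r[1],r[2],r[3],r[0]]) for q,x,r in L]
        e=max((Ts[0].inv()*t).magnitude() for t in Ts)
        if e>.05: continue
        f=lambda p:np.concatenate([(fk(q,p,sg)[0]-x) for q,x,r in L]+[0.002*(np.array(p)-[340,400,0,400,0,300,0])])
        s=least_squares(f,[340,400,0,400,0,300,0]); print(sg,e,Ts[0].as_matrix().round(2).tolist(),s.x.round(1),np.abs(s.fun[:-7]).max())
E
python3 fit.py
python3 - <<'E'
from h import *
import pickle
c=pickle.load(open('w1.pkl','rb'))
P=np.array([onz(c,*p,60,True)[:2] for p in((237,114),(319,114),(244,294),(313,294))]);b,m=P[:2].mean(0),P[2:].mean(0)
print(P.round(1).tolist(),'ctr',(b+m)/2,'len',np.linalg.norm(b-m),np.linalg.norm(P[0]-P[1]),np.linalg.norm(P[2]-P[3]),'ang',np.degrees(np.arctan2(*(m-b)[::-1])))
M=np.array(c['world_to_cam']);print((-M[:3,:3].T@M[:3,3]).round(),M[:3,:3].round(2).tolist())
E
```

```text
(-1, -1, -1, -1) 9.74223720978324e-06 [[0.0, -1.0, 0.0], [1.0, 0.0, -0.0], [0.0, 0.0, 1.0]] [-1820.    445.6   -47.6   363.2  -157.9 -1853.5     0. ] 43.82913375553397
[[503.4, -286.1], [523.6, -342.6], [360.0, -337.5], [380.7, -394.6]] ctr [ 441.92021033 -340.20815089] len 152.25305313277062 59.94519457531042 60.66259117189178 ang -160.1535405882511
[ 522. -314.  300.] [[0.34, -0.94, -0.0], [0.89, 0.32, -0.31], [0.3, 0.1, 0.95]]
```

>>> arm_command:
  plan:
    - {"delta_pos":[-0.5,-0.05,3.5],"rotation":[0,0,0],"hand":1}
    - {"delta_pos":[-0.5,-0.05,3.5],"rotation":[0,0,0],"hand":1}
    - {"delta_pos":[-0.5,-0.05,3.0],"rotation":[0,0,0],"hand":1}
    - {"delta_pos":[0,0,2.5],"rotation":[0,0,0],"hand":1}
    - {"delta_pos":[0,0,1.5],"rotation":[0,0,0],"hand":1}
    - {"delta_pos":[0,0,0],"rotation":[0,0.0875,0],"hand":1}
    - {"delta_pos":[0,0,0],"rotation":[0,0.0875,0],"hand":1}
    - {"delta_pos":[0,0,0],"rotation":[0,0,0],"hand":1}
    - {"delta_pos":[0,0,0],"rotation":[0,0,0],"hand":1}

```text
t: 2.62
eef_pos: [429.0, -347.0, 19.3]
tool_rot: [-0.015, 0.981, 0.172, 0.084]
wrist_force: [0.5, -0.2, 0.3]
width: 0.999
grip_force: 0.0
```

```bash
python3 log.py
```

```text
2.62 [ 0.671  0.659  0.032  2.058 -0.47   0.376 -0.095] [ 429.  -347.    19.3] [-0.015  0.981  0.172  0.084] [ 0.54 -0.15  0.34] 0.999 0.0
```

>>> arm_command:
  plan:
    - {"delta_pos":[0,-0.2,0.1],"rotation":[0,0,0],"hand":1}
    - {"delta_pos":[0,0,0],"rotation":[0,0,0],"hand":0.8}
    - {"delta_pos":[0,0,0],"rotation":[0,0,0],"hand":0.6}
    - {"delta_pos":[0,0,0],"rotation":[0,0,0],"hand":0.4}
    - {"delta_pos":[0,0,0],"rotation":[0,0,0],"hand":0.2}
    - {"delta_pos":[0,0,0],"rotation":[0,0,0],"hand":0}
    - {"delta_pos":[0,0,0],"rotation":[0,0,0],"hand":0}
    - {"delta_pos":[0,0,0],"rotation":[0,0,0],"hand":0}
    - {"delta_pos":[0,0,0],"rotation":[0,0,0],"hand":0}
  grip_force: 100

```text
t: 3.37
eef_pos: [432.4, -341.8, 18.6]
tool_rot: [-0.015, 0.981, 0.175, 0.085]
wrist_force: [2.3, 2.9, 5.2]
width: 0.691
grip_force: 107.7
```

>>> arm_command:
  plan:
    - {"delta_pos":[-0.17,0,-1.0],"rotation":[0,0,0],"hand":0}
    - {"delta_pos":[-0.17,0,-1],"rotation":[0,0,0],"hand":0}
    - {"delta_pos":[0,0,-2],"rotation":[0,0,0],"hand":0}
    - {"delta_pos":[0,0,-3],"rotation":[0,0,0],"hand":0}
    - {"delta_pos":[0,0,-3],"rotation":[0,0,0],"hand":0}
    - {"delta_pos":[0,0,-3],"rotation":[0,0,0],"hand":0}
    - {"delta_pos":[0,0,-3],"rotation":[0,0,0],"hand":0}
    - {"delta_pos":[0,0,-3],"rotation":[0,0,0],"hand":0}
    - {"delta_pos":[0,0,-2],"rotation":[0,0,0],"hand":0}
    - {"delta_pos":[0,0,0],"rotation":[0,0,0],"hand":0}

```text
t: 4.2
eef_pos: [393.6, -358.0, 228.8]
tool_rot: [-0.012, 0.981, 0.173, 0.086]
wrist_force: [0.7, -2.0, -7.0]
width: 0.689
grip_force: 110.0
```

```bash
python3 log.py; python3 fit.py
```

```text
4.2 [ 0.594  0.338  0.217  1.897 -0.302  0.859 -0.233] [ 393.6 -358.   228.8] [-0.012  0.981  0.173  0.086] [ 0.68 -2.01 -6.96] 0.689 109.97929662466049
(-1, -1, -1, -1) 9.74223720978324e-06 [[0.0, -1.0, 0.0], [1.0, 0.0, -0.0], [0.0, 0.0, 1.0]] [202.7 465.3  17.4 359.1 -63.1 213.6   0. ] 44.57289823555985
```

```bash
cat > kin.py <<'E'
from h import *
import json
L=[json.loads(l) for l in open('log.jsonl')]
L.append([[-0.08378214,0.57632799,0.02483455,1.43770772,-0.01500754,1.12896245,-0.05649532],[674.67,0.01,230.65],[-.00042,.707097,.707117,-.00045]])
rz=lambda a:R.from_euler('z',-a); ry=lambda a:R.from_euler('y',a)
def frames(q):
    A=rz(q[0]);B=A*ry(q[1]);C=B*rz(q[2]);D=C*ry(q[3]);E=D*rz(q[4]);F=E*ry(q[5]);G=F*rz(q[6]);return A,B,C,D,E,F,G
# params: A:x,y,(const h) C:x,y,z ; E: x,y,z ; F:x ; G z
def rows(q):
    A,B,C,D,E,F,G=[f.as_matrix() for f in frames(q)]
    return np.c_[A[:,:2],[0,0,1],C,E,F[:,:2],G[:,2]]
names='Ax Ay h Cx Cy Cz Ex Ey Ez Fx Fy Gz'.split()
p0=np.array([0,0,340,0,0,400,0,0,400,0,0,250.]); w=np.array([1,1,.02,1,1,.02,1,1,.02,1,1,.02])*.02
M=np.concatenate([rows(q) for q,_,_ in L]);y=np.concatenate([x for _,x,_ in L])
p=np.linalg.lstsq(np.r_[M,np.diag(w)],np.r_[y,w*p0],rcond=None)[0]
Tt=np.array([[0,-1,0],[1,0,0],[0,0,1.]])
def fk(q): return rows(q)@p, frames(q)[6]*R.from_matrix(Tt)
if __name__=='__main__': print(dict(zip(names,p.round(1))),np.abs(M@p-y).max().round(2))
E
python3 kin.py
```

```text
{'Ax': np.float64(-0.1), 'Ay': np.float64(-15.1), 'h': np.float64(266.8), 'Cx': np.float64(0.2), 'Cy': np.float64(-30.7), 'Cz': np.float64(587.4), 'Ex': np.float64(-0.1), 'Ey': np.float64(-0.5), 'Ez': np.float64(390.8), 'Fx': np.float64(-0.2), 'Fy': np.float64(-0.5), 'Gz': np.float64(361.6)} 0.07
```

```bash
cat > m2.py <<'E'
from h import *
import pickle
from scipy.optimize import minimize
S=snap('scene','scene2.png');D=snap('side','side2.png');pickle.dump((S,D),open('c2.pkl','wb'))
def proj(c,P):
    M=np.array(c['world_to_cam']);q=P@M[:3,:3].T+M[:3,3];return np.c_[c['cx']+c['fx']*q[:,0]/-q[:,2],c['cy']-c['fy']*q[:,1]/-q[:,2]]
def circ(P):
    s=np.linalg.lstsq(np.c_[2*P,np.ones(len(P))],(P**2).sum(1),rcond=None)[0];return s[:2],np.sqrt(s[2]+s[:2]@s[:2])
for n,c in(('scene',S),('side',D)):
    im=c['img'].astype(int); g=(im[...,1]>im[...,0]+25)&(im[...,1]>im[...,2]+25)
    u0,v0=proj(c,np.array([[499,332,4.]]))[0]; m=np.zeros_like(g); m[int(v0)-30:int(v0)+30,int(u0)-45:int(u0)+45]=1; g&=m
    ys,xs=np.nonzero(g);P=np.array([onz(c,x,y,4)[:2] for x,y in zip(xs,ys)]); 
    if len(P)>10:
        ce,r=circ(P); k=np.abs(np.linalg.norm(P-ce,axis=1)-r)<12; ce,r=circ(P[k]); print(n,len(P),k.sum(),'mat',ce.round(1),r.round(1),(u0,v0))
masks={}
def err(v):
    x,y,a=v; ca,sa=np.cos(a),np.sin(a);e=0
    for n,c in(('s',S),('d',D)):
        P=np.array([[x+ca*i*100-sa*j*80,y+sa*i*100+ca*j*80,z] for i in(-1,1) for j in(-1,1) for z in(0,50)])
        h=cv2.convexHull(proj(c,P).astype(np.float32)); im=np.zeros((1680,2240),np.uint8);cv2.fillConvexPoly(im,np.round(h*4).astype(int),1)
        if n not in masks:
            t=cv2.cvtColor(c['img'],cv2.COLOR_RGB2HSV); b=((t[...,0]>100)&(t[...,0]<130)&(t[...,1]>120)&(t[...,2]>40)).astype(np.uint8)
            k,l,st,_=cv2.connectedComponentsWithStats(b);b=(l==1+np.argmax(st[1:,4])).astype(np.uint8)
            masks[n]=cv2.resize(b,(2240,1680),interpolation=0)
        e+=1-(im&masks[n]).sum()/(im|masks[n]).sum()
    return e
r=min((minimize(err,[x,y,.96],method='Nelder-Mead',options=dict(initial_simplex=[[x,y,.96],[x+20,y,.96],[x,y+20,.96],[x,y,1.1]])) for x,y in((546,15),(540,0))),key=lambda r:r.fun);print('tray',r.x.round(2),r.fun)
def foot(c,u,v): return onz(c,u,v,0)[:2].round()
print('grey pad',foot(D,90,182),foot(D,157,160))
E
python3 m2.py
```

```text
scene 530 239 mat [522.3 338.4] 77.8 (np.float64(336.00238500315766), np.float64(162.01163234909583))
side 159 159 mat [501.5 335.4] 68.5 (np.float64(215.0073989046193), np.float64(189.95404282326876))
tray [543.74  14.85   0.94] 1.1658597637624886
grey pad [162. 654.] [437. 714.]
```

View pics/scene2.png

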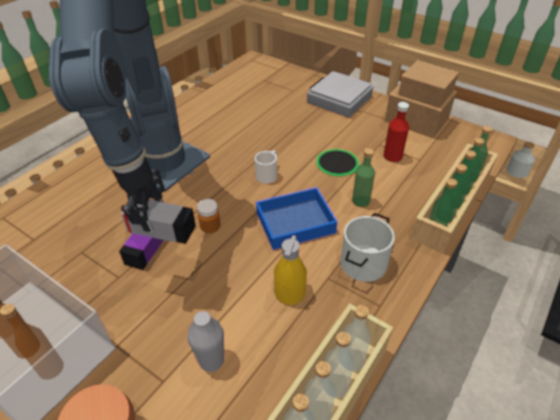

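Scene now: mat ellipse cols 316–359, rows 151–173 (centre 337.5,162); tray rim corners near (257,212),(320,191),(335,226),(274,243); canister held, jar clear.

```bash
cat > ik.py <<'E'
from kin import *
from scipy.optimize import least_squares
lo=np.array([-2.76,-.34,-1.52,.19,-1.09,.17,-2.82]);hi=np.array([2.76,2.15,1.57,2.46,4.23,1.99,2.82])
th=.172
# canister axes in tool frame
mt=np.array([-np.cos(th),0,-np.sin(th)]);ut=np.array([np.sin(th),0,-np.cos(th)])
def pose(az,pitch,roll):
    """tool z at azimuth az, pitch below level; roll=0 -> mouth in vertical plane, up side"""
    z=np.array([np.cos(pitch)*np.cos(az),np.cos(pitch)*np.sin(az),-np.sin(pitch)])
    up=np.array([0,0,1.]);x=-(up-z*(up@z));x/=np.linalg.norm(x);y=np.cross(z,x)
    return R.from_matrix(np.c_[x,y,z])*R.from_euler('z',roll)
mouthoff=np.array([0,0,-19])+62*mt-7.3*ut; baseoff=np.array([0,0,-19])-88*mt-7.3*ut
def ik(x,T,q0):
    def f(q):
        X,G=fk(q);return np.r_[(X-x)/100,(G.inv()*T).as_rotvec(),.003*(q-q0)]
    best=None
    for s in [q0]+[np.random.default_rng(i).uniform(lo,hi) for i in range(12)]:
        r=least_squares(f,np.clip(s,lo+.02,hi-.02),bounds=(lo+.01,hi-.01)); e=np.linalg.norm(r.fun[:6])
        if e<.01 and (best is None or np.abs(r.x-q0).sum()<np.abs(best-q0).sum()): best=r.x
    return best
if __name__=='__main__':
    from m2p import proj
E
cat > t.py <<'E'
from ik import *
import pickle
S,D=pickle.load(open('c2.pkl','rb'))
def proj(c,P):
    M=np.array(c['world_to_cam']);q=P@M[:3,:3].T+M[:3,3];return np.c_[c['cx']+c['fx']*q[:,0]/-q[:,2],c['cy']-c['fy']*q[:,1]/-q[:,2]]
c,s=np.cos(.955),np.sin(.955);x,y=550,18
P=np.array([[x+c*i*100-s*j*80,y+s*i*100+c*j*80,50.] for i,j in((-1,-1),(-1,1),(1,1),(1,-1))])
print('rim',proj(S,P).round().tolist(),proj(D,P).round().tolist(),'matc',onz(S,337.5,162,4).round())
q0=np.array(L[-2][0])
for az in(-90,-60,-30,0,30):
    a=np.radians(az)
    T=pose(a,th,0); X=np.array([502,335,4.])-T.apply(baseoff); q=ik(X,T,q0); print('stand',az,X.round(),None if q is None else q.round(2), T.apply(mt).round(2))
    for roll in (180,-180,155,-155):
        T=pose(a,th,np.radians(roll)); X=np.array([546,15,75.])-T.apply(mouthoff); q=ik(X,T,q0); print('  tip',az,roll,X.round(),None if q is None else q.round(2),np.degrees(np.arcsin(T.apply(mt)[2])).round())
E
python3 t.py
```

```text
rim [[276.0, 238.0], [258.0, 201.0], [319.0, 186.0], [341.0, 221.0]] [[311.0, 230.0], [251.0, 229.0], [254.0, 195.0], [305.0, 195.0]] matc [503. 335.   4.]
stand -90 [502. 324.  89.] [-1.17  1.35  0.47  1.07  0.38  1.89 -0.87] [-0.  0.  1.]
  tip -90 180 [546. -18. 133.] [-0.52  1.04 -0.17  1.75  0.98  1.72  1.78] -70.0
  tip -90 -180 [546. -18. 133.] [-0.52  1.04 -0.17  1.75  0.98  1.72  1.78] -70.0
  tip -90 155 [572. -17. 127.] [-0.5   1.07 -0.18  1.68  1.02  1.74  2.26] -58.0
  tip -90 -155 [520. -17. 127.] [-0.56  1.04 -0.15  1.81  0.95  1.68  1.3 ] -58.0
stand -60 [508. 325.  89.] [-1.38  1.22  0.42  1.53  0.69  1.42 -1.  ] [-0. -0.  1.]
  tip -60 180 [562. -13. 133.] [-0.68  0.99 -0.11  2.17  1.36  1.48  1.53] -70.0
  tip -60 -180 [562. -13. 133.] [-0.68  0.99 -0.11  2.17  1.36  1.48  1.53] -70.0
  tip -60 155 [585.   1. 127.] [-0.69  1.01 -0.08  2.1   1.36  1.47  2.03] -58.0
  tip -60 -155 [539. -26. 127.] [-0.68  1.01 -0.13  2.24  1.36  1.48  1.01] -58.0
stand -30 [512. 329.  89.] [-1.89  1.58  1.16  2.02  0.26  0.39 -0.55] [-0. -0.  1.]
  tip -30 180 [574.  -1. 133.] None -70.0
  tip -30 -180 [574.  -1. 133.] None -70.0
  tip -30 155 [587.  22. 127.] None -58.0
  tip -30 -155 [560. -24. 127.] None -58.0
stand 0 [513. 335.  89.] [-0.96  1.18 -0.43  2.43  1.9   1.92 -1.82] [-0.  0.  1.]
  tip 0 180 [579.  15. 133.] None -70.0
  tip 0 -180 [579.  15. 133.] None -70.0
  tip 0 155 [578.  41. 127.] None -58.0
  tip 0 -155 [578. -11. 127.] None -58.0
stand 30 [512. 341.  89.] None [-0.  0.  1.]
  tip 30 180 [574.  31. 133.] None -70.0
  tip 30 -180 [574.  31. 133.] None -70.0
  tip 30 155 [560.  54. 127.] None -58.0
  tip 30 -155 [587.   8. 127.] None -58.0
```

```bash
cat > tr.py <<'E'
from h import *
import pickle
from scipy.optimize import minimize
S,D=pickle.load(open('c2.pkl','rb'))
def proj(c,P):
    M=np.array(c['world_to_cam']);q=P@M[:3,:3].T+M[:3,3];return np.c_[c['cx']+c['fx']*q[:,0]/-q[:,2],c['cy']-c['fy']*q[:,1]/-q[:,2]]
mk=[]
for c,(u0,u1,v0,v1) in((S,(240,350,180,260)),(D,(235,325,190,255))):
    im=c['img'].astype(int);b=((im[...,2]>im[...,0]+35)).astype(np.uint8);w=np.zeros_like(b);w[v0:v1,u0:u1]=1;b&=w
    k,l,st,_=cv2.connectedComponentsWithStats(b);i=1+np.argmax(st[1:,4]);b=(l==i).astype(np.uint8);print(st[i])
    hl=cv2.convexHull(np.argwhere(b)[:,::-1].astype(np.int32));print(cv2.approxPolyDP(hl,3,True).reshape(-1,2).tolist())
    f=np.zeros_like(b);cv2.fillConvexPoly(f,hl,1);mk.append((c,cv2.resize(f,None,fx=4,fy=4,interpolation=0)))
def err(v,each=False):
    x,y,a=v;ca,sa=np.cos(a),np.sin(a);e=[]
    for c,m in mk:
        P=np.array([[x+ca*i*100-sa*j*80,y+sa*i*100+ca*j*80,z] for i in(-1,1) for j in(-1,1) for z in(0,50)])
        im=np.zeros_like(m);cv2.fillConvexPoly(im,np.round(cv2.convexHull(proj(c,P).astype(np.float32))*4+2).astype(int),1);e.append(1-(im&m).sum()/(im|m).sum())
    return e if each else sum(e)
r=minimize(err,[546,5,.96],method='Nelder-Mead',options=dict(initial_simplex=[[546,5,.96],[566,5,.96],[546,25,.96],[546,5,1.1]]));print(r.x.round(3),err(r.x,1))
E
python3 tr.py
```

```text
[ 256  188   81   61 3247]
[[335, 232], [273, 248], [256, 202], [317, 188], [336, 220]]
[ 252  197   57   49 2396]
[[300, 199], [308, 218], [301, 245], [253, 244], [256, 198]]
[543.929  14.095   0.97 ] [np.float64(0.039070712733898616), np.float64(0.09139072847682117)]
```

```bash
cat > t2.py <<'E'
from ik import *
def track(q,x0,T0,x1,T1,n=16):
    rv=(T0.inv()*T1).as_rotvec();bad=0;els=[]
    for k in range(1,n+1):
        T=T0*R.from_rotvec(rv*k/n);x=x0+(x1-x0)*k/n
        f=lambda v:np.r_[(fk(v)[0]-x)/100,(fk(v)[1].inv()*T).as_rotvec(),.003*(v-q)]
        q=least_squares(f,np.clip(q,lo+.011,hi-.011),bounds=(lo+.01,hi-.01)).x;bad=max(bad,np.linalg.norm(f(q)[:6]));els.append(np.degrees(np.arcsin(T.apply(mt)[2])))
    return q,bad,min(els),max(els),rv
q0=np.array(L[-2][0]);x0=np.array(L[-2][1]);w,a,b,c=L[-2][2];T0=R.from_quat([a,b,c,w])
print('now mouth el',np.degrees(np.arcsin(T0.apply(mt)[2])))
for az in(-90,-75,-60):
  A=np.radians(az);xa=np.array([560,-10,260.])
  qa,e,_,_,_=track(q0,x0,T0,xa,T0); print(az,'a',qa.round(2),round(e,3))
  for roll in(0,40,60,90):
    T1=pose(A,th,np.radians(roll));qb,e,l,h,rv=track(qa,xa,T0,xa,T1,24);print('  b',roll,qb.round(2),round(e,3),'el',round(l),round(h),rv.round(3))
    T2=pose(A,th,np.radians(179.9));X=np.array([542,8,70.])-T2.apply(mouthoff)
    qc,e1,l,h,_=track(qb,xa,T1,X,T1); qd,e2,l,h,_=track(qc,X,T1,X,T2,24);print('   c/d',X.round(),qd.round(2),round(e1,3),round(e2,3),round(l),round(h))
    Ts=pose(A,th,0);Xs=np.array([502,335,4.])-Ts.apply(baseoff);Xh=Xs+[0,0,150];xm=X+[0,0,130]
    qe,e1,*_=track(qd,X,T2,xm,T1);qf,e2,*_=track(qe,xm,T1,Xh,Ts);qg,e3,*_=track(qf,Xh,Ts,Xs,Ts);print('   stand',Xs.round(),qg.round(2),round(e1,3),round(e2,3),round(e3,3))
E
python3 t2.py
```

```text
now mouth el -0.0935614554753402
-90 a [-0.14  0.3   0.14  1.85 -0.13  0.83 -1.15] 0.0
  b 0 [-0.75  0.88  0.22  1.72  0.88  1.62 -1.03] 0.0 el 3 86 [-0.767 -1.353 -1.1  ]
   c/d [542. -25. 128.] [-1.25  1.74  1.56  1.86 -0.5   0.93 -2.81] 0.0 0.143 -70 83
   stand [502. 324.  89.] [-1.25  1.42  0.72  1.07  0.22  1.84 -0.72] 0.0 0.0 0.0
  b 40 [-0.85  0.91  0.4   1.72  0.81  1.51 -1.65] 0.0 el 2 51 [-1.125 -0.959 -0.542]
   c/d [542. -25. 128.] [-1.25  1.74  1.56  1.86 -0.5   0.93 -2.81] 0.0 0.143 -70 45
   stand [502. 324.  89.] [-1.25  1.41  0.71  1.07  0.23  1.84 -0.72] 0.025 0.0 0.0
  b 60 [-0.9   0.93  0.49  1.72  0.77  1.46 -1.96] 0.0 el 2 31 [-1.259 -0.74  -0.258]
   c/d [542. -25. 128.] [-1.25  1.74  1.56  1.86 -0.5   0.93 -2.81] 0.0 0.143 -70 26
   stand [502. 324.  89.] [-1.25  1.41  0.7   1.07  0.23  1.84 -0.73] 0.043 0.0 0.0
  b 90 [-0.97  0.97  0.62  1.73  0.71  1.39 -2.41] 0.0 el 1 6 [-1.405 -0.388  0.169]
   c/d [542. -25. 128.] [-1.25  1.74  1.56  1.86 -0.5   0.93 -2.81] 0.0 0.143 -70 -2
   stand [502. 324.  89.] [-1.25  1.41  0.7   1.07  0.24  1.84 -0.73] 0.069 0.0 0
[... 1635 characters left out ...]
0.48  2.19  1.25  1.12 -2.32] 0.0 el 1 31 [-1.348 -0.385 -0.701]
   c/d [558. -20. 128.] [-1.41  1.69  1.36  2.21 -0.58  0.23 -2.81] 0.0 0.0 -70 26
   stand [508. 325.  89.] [-1.54  1.34  0.76  1.54  0.43  1.25 -0.76] 0.0 0.0 0.0
  b 90 [-1.16  0.86  0.65  2.2   1.22  0.99 -2.81] 0.0 el 0 2 [-1.371 -0.022 -0.264]
   c/d [558. -20. 128.] [-1.41  1.69  1.36  2.21 -0.58  0.23 -2.81] 0.0 0.0 -70 -2
   stand [508. 325.  89.] [-1.53  1.34  0.76  1.54  0.43  1.25 -0.76] 0.0 0.0 0.0t2.py:7: RuntimeWarning: invalid value encountered in arcsin
  q=least_squares(f,np.clip(q,lo+.011,hi-.011),bounds=(lo+.01,hi-.01)).x;bad=max(bad,np.linalg.norm(f(q)[:6]));els.append(np.degrees(np.arcsin(T.apply(mt)[2])))
```

```bash
sed -i 's/(-90,-75,-60)/(-90,-75)/; s/for roll in(0,40,60,90)/for roll in(0,-30,-70)/; s/radians(179.9)/radians(-179.9)/' t2.py; python3 t2.py 2>/dev/null
```

```text
now mouth el -0.0935614554753402
-90 a [-0.14  0.3   0.14  1.85 -0.13  0.83 -1.15] 0.0
  b 0 [-0.75  0.88  0.22  1.72  0.88  1.62 -1.03] 0.0 el 3 86 [-0.767 -1.353 -1.1  ]
   c/d [542. -25. 128.] [-0.38  1.08 -0.4   1.76  1.06  1.87  1.68] 0.0 0.0 -70 83
   stand [502. 324.  89.] [-1.19  1.36  0.51  1.07  0.36  1.88 -0.84] 0.0 0.0 0.0
  b -30 [-0.67  0.86  0.08  1.71  0.92  1.7  -0.56] 0.0 el 4 68 [-0.415 -1.6   -1.503]
   c/d [542. -25. 128.] [-0.37  1.08 -0.42  1.76  1.06  1.88  1.67] 0.0 0.0 -70 54
   stand [502. 324.  89.] [-1.19  1.36  0.51  1.07  0.36  1.88 -0.84] 0.0 0.0 0.0
  b -70 [-0.55  0.86 -0.13  1.71  0.98  1.81  0.07] 0.0 el 4 47 [ 0.176 -1.846 -2.002]
   c/d [542. -25. 128.] [-0.34  1.09 -0.46  1.76  1.08  1.92  1.65] 0.0 0.0 -70 17
   stand [502. 324.  89.] [-1.19  1.36  0.51  1.07  0.36  1.88 -0.84] 0.0 0.0 0.0
-75 a [-0.14  0.3   0.14  1.85 -0.13  0.83 -1.15] 0.0
  b 0 [-0.84  0.81  0.22  1.95  1.05  1.44 -1.14] 0.0 el 3 90 [-0.927 -1.247 -1.327]
   c/d [550. -24. 128.] [-0.54  1.02 -0.23  1.97  1.18  1.64  1.64] 0.0 0.0 -70 83
   stand [505. 324.  89.] [-1.12  1.23  0.09  1.29  0.74  1.82 -1.09] 0.0 0.0 0.0
  b -30 [-0.75  0.79  0.08  1.95  1.08  1.53 -0.66] 0.0 el 4 71 [-0.616 -1.553 -1.727]
   c/d [550. -24. 128.] [-0.52  1.02 -0.27  1.97  1.19  1.67  1.63] 0.0 0.0 -70 54
   stand [505. 324.  89.] [-1.11  1.23  0.07  1.29  0.75  1.83 -1.1 ] 0.0 0.0 0.0
  b -70 [-0.62  0.79 -0.12  1.94  1.13  1.66 -0.01] 0.0 el 5 51 [-0.054 -1.905 -2.213]
   c/d [550. -24. 128.] [-0.47  1.03 -0.34  1.97  1.2   1.73  1.61] 0.0 0.0 -70 17
   stand [505. 324.  89.] [-1.09  1.23  0.02  1.29  0.77  1.85 -1.13] 0.0 0.0 0.0
```

>>> arm_command:
  plan:
    - {"delta_pos":[2.75,-2.71,0.17],"rotation":[0,0,0],"hand":0}
    - {"delta_pos":[2.75,-2.71,0.17],"rotation":[0,0,0],"hand":0}
    - {"delta_pos":[2.75,-2.71,0.17],"rotation":[0,0,0],"hand":0}
    - {"delta_pos":[2.75,-2.71,0.17],"rotation":[0,0,0],"hand":0}
    - {"delta_pos":[2.75,-2.71,0.17],"rotation":[0,0,0],"hand":0}
    - {"delta_pos":[2.75,-2.71,0.17],"rotation":[0,0,0],"hand":0}
    - {"delta_pos":[2.75,-2.71,0.17],"rotation":[0,0,0],"hand":0}
    - {"delta_pos":[2.75,-2.71,0.17],"rotation":[0,0,0],"hand":0}
    - {"delta_pos":[2.75,-2.71,0.17],"rotation":[0,0,0],"hand":0}
    - {"delta_pos":[2.75,-2.71,0.17],"rotation":[0,0,0],"hand":0}

```text
t: 5.13
eef_pos: [557.0, -5.3, 252.3]
tool_rot: [-0.016, 0.981, 0.174, 0.082]
wrist_force: [1.3, -1.3, -6.2]
width: 0.688
grip_force: 114.0
```

>>> arm_command:
  plan:
    - {"delta_pos":[0,0,0],"rotation":[-0.046,-0.062,-0.066],"hand":0}
    - {"delta_pos":[0,0,0],"rotation":[-0.046,-0.062,-0.066],"hand":0}
    - {"delta_pos":[0,0,0],"rotation":[-0.046,-0.062,-0.066],"hand":0}
    - {"delta_pos":[0,0,0],"rotation":[-0.046,-0.062,-0.066],"hand":0}
    - {"delta_pos":[0,0,0],"rotation":[-0.046,-0.062,-0.066],"hand":0}
    - {"delta_pos":[0,0,0],"rotation":[-0.046,-0.062,-0.066],"hand":0}
    - {"delta_pos":[0,0,0],"rotation":[-0.046,-0.062,-0.066],"hand":0}
    - {"delta_pos":[0,0,0],"rotation":[-0.046,-0.062,-0.066],"hand":0}
    - {"delta_pos":[0,0,0],"rotation":[-0.046,-0.062,-0.066],"hand":0}
    - {"delta_pos":[0,0,0],"rotation":[-0.046,-0.062,-0.066],"hand":0}

```text
t: 5.97
eef_pos: [557.6, -6.4, 252.3]
tool_rot: [0.281, 0.829, 0.45, -0.177]
wrist_force: [-1.0, 0.7, -7.3]
width: 0.691
grip_force: 115.3
```

```bash
python3 log.py; python3 kin.py
```

```text
5.97 [-0.57   0.546  0.201  1.694  0.523  1.276 -1.206] [557.6  -6.4 252.3] [ 0.281  0.829  0.45  -0.177] [-0.98  0.67 -7.28] 0.691 115.30826926231384
{'Ax': np.float64(-0.1), 'Ay': np.float64(-15.1), 'h': np.float64(266.7), 'Cx': np.float64(0.0), 'Cy': np.float64(-31.3), 'Cz': np.float64(587.4), 'Ex': np.float64(-0.0), 'Ey': np.float64(-0.2), 'Ez': np.float64(391.2), 'Fx': np.float64(-0.1), 'Fy': np.float64(-0.2), 'Gz': np.float64(361.3)} 0.02
```

>>> arm_command:
  plan:
    - {"delta_pos":[0,0,0],"rotation":[-0.046,-0.062,-0.066],"hand":0}
    - {"delta_pos":[0,0,0],"rotation":[-0.046,-0.062,-0.066],"hand":0}
    - {"delta_pos":[0,0,0],"rotation":[-0.046,-0.062,-0.066],"hand":0}
    - {"delta_pos":[0,0,0],"rotation":[-0.046,-0.062,-0.066],"hand":0}
    - {"delta_pos":[0,0,0],"rotation":[-0.046,-0.062,-0.066],"hand":0}
    - {"delta_pos":[0,0,0],"rotation":[-0.046,-0.062,-0.066],"hand":0}
    - {"delta_pos":[0,0,0],"rotation":[-0.046,-0.062,-0.066],"hand":0}
    - {"delta_pos":[0,0,0],"rotation":[-0.046,-0.062,-0.066],"hand":0}
    - {"delta_pos":[0,0,0],"rotation":[-0.046,-0.062,-0.066],"hand":0}
    - {"delta_pos":[0,0,0],"rotation":[-0.046,-0.062,-0.066],"hand":0}

```text
t: 6.8
eef_pos: [557.8, -6.3, 251.4]
tool_rot: [0.505, 0.468, 0.612, -0.39]
wrist_force: [0.1, -0.8, -7.8]
width: 0.689
grip_force: 116.9
```

```bash
cat > where.py <<'E'
from log import log
from ik import *
s=log(); w,a,b,c=s['tool_rot'];T=R.from_quat([a,b,c,w]);x=np.array(s['eef_pos'])
m=T.apply(mt);print(round(s['t'],2),'q',np.round(s['q'],2),'x',x.round(),'z',T.apply([0,0,1]).round(2),'m',m.round(2),'el',np.degrees(np.arcsin(np.clip(m[2],-1,1))).round(1),'mouth',(x+T.apply(mouthoff)).round(),'base',(x+T.apply(baseoff)).round(),'F',np.round(s['wrist_force'],2),'grip',round(s['grip_force']),round(s['width'],3))
def go(x1,T1):
    d=np.array(x1)-x; rv=(T.inv()*T1).as_rotvec(); print('  delta now-axes cm',(T.inv().apply(d)/10).round(2),'then rotvec',rv.round(3),np.linalg.norm(rv).round(2))
E
python3 kin.py
python3 - <<'E'
from where import *
A=np.radians(-75);T2=pose(A,th,np.radians(-179.9));T1=pose(A,th,0)
X=np.array([542,8,70.])-T2.apply(mouthoff);go(X,T1);go(X,T2);print(X)
E
```

```text
{'Ax': np.float64(-0.1), 'Ay': np.float64(-15.1), 'h': np.float64(266.7), 'Cx': np.float64(0.0), 'Cy': np.float64(-31.3), 'Cz': np.float64(587.4), 'Ex': np.float64(-0.0), 'Ey': np.float64(-0.2), 'Ez': np.float64(391.2), 'Fx': np.float64(-0.1), 'Fy': np.float64(-0.2), 'Gz': np.float64(361.3)} 0.02
6.8 q [-0.84  0.81  0.22  1.95  1.04  1.43 -1.14] x [558.  -6. 251.] z [ 0.25 -0.95 -0.19] m [ 0.01 -0.01  1.  ] el 89.1 mouth [555.   4. 317.] base [554.   6. 167.] F [ 0.14 -0.83 -7.8 ] grip 117 0.689
  delta now-axes cm [11.9  -1.11  3.76] then rotvec [-0.001 -0.015  0.004] 0.02
  delta now-axes cm [11.9  -1.11  3.76] then rotvec [ 2.300e-02 -1.000e-03 -3.136e+00] 3.14
[550.37308669 -23.66913384 127.5775778 ]
```

>>> arm_command:
  plan:
    - {"delta_pos":[0,0,0],"rotation":[0,0,-0.12],"hand":0}
    - {"delta_pos":[0,0,0],"rotation":[0,0,-0.12],"hand":0}
    - {"delta_pos":[0,0,0],"rotation":[0,0,-0.12],"hand":0}
    - {"delta_pos":[0,0,0],"rotation":[0,0,-0.12],"hand":0}
    - {"delta_pos":[0,0,0],"rotation":[0,0,-0.12],"hand":0}
    - {"delta_pos":[0,0,0],"rotation":[0,0,-0.12],"hand":0}
    - {"delta_pos":[0,0,0],"rotation":[0,0,-0.12],"hand":0}
    - {"delta_pos":[0,0,0],"rotation":[0,0,-0.12],"hand":0}
    - {"delta_pos":[0,0,0],"rotation":[0,0,-0.12],"hand":0}
    - {"delta_pos":[0,0,0],"rotation":[0,0,-0.12],"hand":0}

```text
t: 7.63
eef_pos: [557.6, -7.0, 251.6]
tool_rot: [0.195, 0.041, 0.77, -0.607]
wrist_force: [3.2, -0.3, -15.9]
width: 0.689
grip_force: 116.7
```

>>> arm_command:
  plan:
    - {"delta_pos":[0,0,0],"rotation":[0,0,-0.1],"hand":0}
    - {"delta_pos":[0,0,0],"rotation":[0,0,-0.1],"hand":0}
    - {"delta_pos":[0,0,0],"rotation":[0,0,0],"hand":0}

```text
t: 7.88
eef_pos: [557.7, -7.2, 251.9]
tool_rot: [0.134, -0.036, 0.77, -0.623]
wrist_force: [-0.4, -0.5, -8.8]
width: 0.688
grip_force: 117.8
```

Run:
```python
from where import *
A=np.radians(-75);T2=pose(A,th,np.radians(-179.9))
X=np.array([542,8,70.])-T2.apply(mouthoff);go(X,T2)
```

```text
7.88 q [-0.71  0.79  0.01  1.94  1.09  1.56  0.2 ] x [558.  -7. 252.] z [ 0.25 -0.95 -0.19] m [0.9  0.38 0.19] el 11.0 mouth [612.  28. 266.] base [476. -29. 238.] F [-0.44 -0.52 -8.83] grip 118 0.688
  delta now-axes cm [ 3.07 11.6   3.71] then rotvec [ 0.017  0.009 -1.735] 1.73
```

>>> arm_command:
  plan:
    - {"delta_pos":[0.61,2.32,0.74],"rotation":[0,0,0],"hand":0}
    - {"delta_pos":[0.61,2.32,0.74],"rotation":[0,0,0],"hand":0}
    - {"delta_pos":[0.61,2.32,0.74],"rotation":[0,0,0],"hand":0}
    - {"delta_pos":[0.61,2.32,0.74],"rotation":[0,0,0],"hand":0}
    - {"delta_pos":[0.61,2.32,0.74],"rotation":[0,0,0],"hand":0}
    - {"delta_pos":[0,0,0],"rotation":[0,0,-0.11],"hand":0}
    - {"delta_pos":[0,0,0],"rotation":[0,0,-0.11],"hand":0}
    - {"delta_pos":[0,0,0],"rotation":[0,0,-0.11],"hand":0}
    - {"delta_pos":[0,0,0],"rotation":[0,0,-0.11],"hand":0}
    - {"delta_pos":[0,0,0],"rotation":[0,0,-0.11],"hand":0}

```text
t: 8.72
eef_pos: [551.5, -23.7, 128.2]
tool_rot: [-0.039, -0.242, 0.731, -0.636]
wrist_force: [0.2, 0.0, -7.6]
width: 0.687
grip_force: 118.0
```

>>> arm_command:
  plan:
    - {"delta_pos":[0,0,0],"rotation":[0,0,-0.11],"hand":0}
    - {"delta_pos":[0,0,0],"rotation":[0,0,-0.11],"hand":0}
    - {"delta_pos":[0,0,0],"rotation":[0,0,-0.11],"hand":0}
    - {"delta_pos":[0,0,0],"rotation":[0,0,-0.11],"hand":0}
    - {"delta_pos":[0,0,0],"rotation":[0,0,-0.11],"hand":0}
    - {"delta_pos":[0,0,0],"rotation":[0,0,-0.11],"hand":0}
    - {"delta_pos":[0,0,0],"rotation":[0,0,-0.11],"hand":0}
    - {"delta_pos":[0,0,0],"rotation":[0,0,-0.11],"hand":0}
    - {"delta_pos":[0,0,0],"rotation":[0,0,-0.1],"hand":0}
    - {"delta_pos":[0,0,0],"rotation":[0,0,-0.1],"hand":0}

```text
t: 9.55
eef_pos: [551.6, -24.0, 129.2]
tool_rot: [0.361, 0.583, -0.503, 0.526]
wrist_force: [0.3, -0.1, -3.1]
width: 0.689
grip_force: 118.9
```

>>> arm_command:
  plan:
    - {"delta_pos":[0,0,0],"rotation":[0,0,-0.1],"hand":0}
    - {"delta_pos":[0,0,0],"rotation":[0,0,0],"hand":0}
    - {"delta_pos":[0,0,0],"rotation":[0,0,0],"hand":0}
    - {"delta_pos":[0,0,0],"rotation":[0,0,0],"hand":0}
    - {"delta_pos":[0,0,0],"rotation":[0,0,0],"hand":0}
    - {"delta_pos":[0,0,0],"rotation":[0,0,0],"hand":0}
    - {"delta_pos":[0,0,0],"rotation":[0,0,0],"hand":0}
    - {"delta_pos":[0,0,0],"rotation":[0,0,0],"hand":0}
    - {"delta_pos":[0,0,0],"rotation":[0,0,0],"hand":0}
    - {"delta_pos":[0,0,0],"rotation":[0,0,0],"hand":0}

```text
t: 10.38
eef_pos: [552.1, -24.1, 130.5]
tool_rot: [0.386, 0.606, -0.474, 0.509]
wrist_force: [-0.4, 0.6, -3.5]
width: 0.69
grip_force: 118.9
```

Run:
```python
from where import *
snap('scene','scene3.png')
```

```text
10.38 q [-0.55  1.01 -0.21  1.97  1.17  1.62  1.65] x [552. -24. 131.] z [ 0.25 -0.95 -0.18] m [-0.07  0.34 -0.94] el -69.5 mouth [544.   9.  73.] base [556. -43. 214.] F [-0.38  0.61 -3.52] grip 119 0.69
```

View pics/scene3.png

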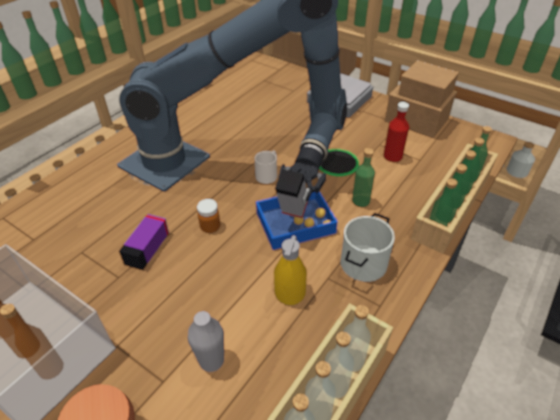

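Scene: canister mouth-down over tray, at least three brass balls in the tray near (300,220),(310,222),(320,213). Raise, roll back and heft.

>>> arm_command:
  plan:
    - {"delta_pos":[3.2,0,-0.6],"rotation":[0,0,0],"hand":0}
    - {"delta_pos":[3.2,0,-0.6],"rotation":[0,0,0],"hand":0}
    - {"delta_pos":[3.2,0,-0.6],"rotation":[0,0,0],"hand":0}
    - {"delta_pos":[3.2,0,-0.6],"rotation":[0,0,0],"hand":0}
    - {"delta_pos":[3.2,0,-0.6],"rotation":[0,0,0],"hand":0}
    - {"delta_pos":[0,0,0],"rotation":[0,0,0.12],"hand":0}
    - {"delta_pos":[0,0,0],"rotation":[0,0,0.12],"hand":0}
    - {"delta_pos":[0,0,0],"rotation":[0,0,0.12],"hand":0}
    - {"delta_pos":[0,0,0],"rotation":[0,0,0.12],"hand":0}
    - {"delta_pos":[0,0,0],"rotation":[0,0,0.12],"hand":0}

```text
t: 11.27
eef_pos: [549.6, -24.9, 293.5]
tool_rot: [-0.217, -0.437, 0.633, -0.601]
wrist_force: [0.7, 0.5, -3.3]
width: 0.688
grip_force: 118.9
```

>>> arm_command:
  plan:
    - {"delta_pos":[0,0,0],"rotation":[0,0,0.12],"hand":0}
    - {"delta_pos":[0,0,0],"rotation":[0,0,0.12],"hand":0}
    - {"delta_pos":[0,0,0],"rotation":[0,0,0.12],"hand":0}
    - {"delta_pos":[0,0,0],"rotation":[0,0,0.12],"hand":0}
    - {"delta_pos":[0,0,0],"rotation":[0,0,0.12],"hand":0}
    - {"delta_pos":[0,0,0],"rotation":[0,0,0.12],"hand":0}
    - {"delta_pos":[0,0,0],"rotation":[0,0,0.12],"hand":0}
    - {"delta_pos":[0,0,0],"rotation":[0,0,0.12],"hand":0}
    - {"delta_pos":[0,0,0],"rotation":[0,0,0.12],"hand":0}
    - {"delta_pos":[0,0,0],"rotation":[0,0,0.12],"hand":0}

```text
t: 12.1
eef_pos: [549.6, -24.8, 293.3]
tool_rot: [0.16, -0.003, 0.769, -0.618]
wrist_force: [-0.7, 0.3, -3.3]
width: 0.689
grip_force: 118.9
```

>>> arm_command:
  plan:
    - {"delta_pos":[0,0,0],"rotation":[0,0,0.12],"hand":0}
    - {"delta_pos":[0,0,0],"rotation":[0,0,0.12],"hand":0}
    - {"delta_pos":[0,0,0],"rotation":[0,0,0],"hand":0}
    - {"delta_pos":[0,0,0],"rotation":[0,0,0],"hand":0}
    - {"delta_pos":[0,0,0],"rotation":[0,0,0],"hand":0}
    - {"delta_pos":[0,0,0],"rotation":[0,0,0],"hand":0}
    - {"delta_pos":[0,0,0],"rotation":[0,0,0],"hand":0}

```text
t: 12.68
eef_pos: [549.8, -24.8, 293.3]
tool_rot: [0.231, 0.086, 0.765, -0.596]
wrist_force: [0.2, 0.2, -3.5]
width: 0.692
grip_force: 118.9
```

>>> arm_command:
  plan:
    - {"delta_pos":[0,0,0],"hand":0}
    - {"delta_pos":[0,0,0],"hand":0}
    - {"delta_pos":[0,0,0],"hand":0}
    - {"delta_pos":[0,0,0],"hand":0}

```text
$.plan[0]: bad value
```

>>> arm_command:
  plan:
    - {"delta_pos":[0,0,0],"hand":0}
    - {"delta_pos":[0,0,0],"hand":0}
    - {"delta_pos":[0,0,0],"hand":0}
    - {"delta_pos":[0,0,0],"hand":0}

```text
$.plan[0]: bad value
```

Run:
```python
from where import *
f=[]
for i in range(12): vision.read_camera('wrist'); f.append(ctrl.sense()['wrist_force'])
print(np.round(np.array(f)[:,2],2),np.mean(f,0),np.std(f,0)); S=snap('scene','scene4.png')
cv2.imwrite('pics/crop4.png',cv2.resize(cv2.imread('pics/scene4.png')[170:270,240:360],None,fx=5,fy=5,interpolation=2))
```

```text
12.68 q [-0.7   0.71  0.02  1.97  1.1   1.58 -0.06] x [550. -25. 293.] z [ 0.25 -0.95 -0.18] m [0.82 0.3  0.48] el 28.7 mouth [599.   5. 326.] base [476. -40. 254.] F [ 0.21  0.22 -3.54] grip 119 0.692
[-2.74 -2.77 -3.4  -3.17 -3.21 -3.69 -3.67 -2.7  -3.31 -3.12 -3.18 -2.96] [-0.18741494 -0.01304481 -3.16039396] [0.34547743 0.46048139 0.3172856 ]
```

View pics/crop4.png

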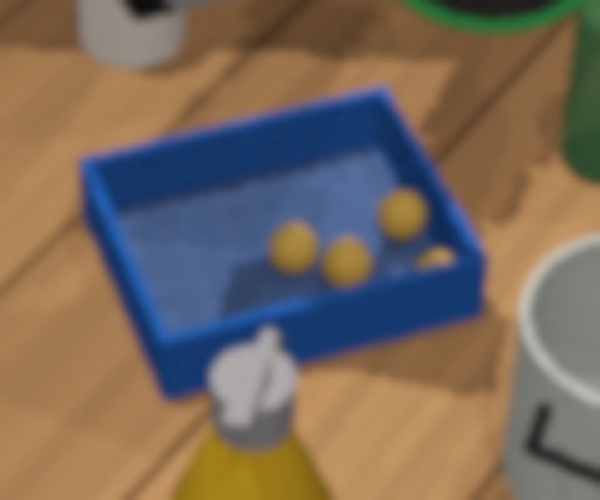

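Crop shows four balls in the tray; force 3.2 N ≈ empty canister. Hold a bit more, then go to the mat.

>>> arm_command:
  plan:
    - {"delta_pos":[0,0,0],"rotation":[0,0,0],"hand":0}
    - {"delta_pos":[0,0,0],"rotation":[0,0,0],"hand":0}
    - {"delta_pos":[0,0,0],"rotation":[0,0,0],"hand":0}
    - {"delta_pos":[0,0,0],"rotation":[0,0,0],"hand":0}
    - {"delta_pos":[0,0,0],"rotation":[0,0,0],"hand":0}
    - {"delta_pos":[0,0,0],"rotation":[0,0,0],"hand":0}
    - {"delta_pos":[0,0,0],"rotation":[0,0,0],"hand":0}
    - {"delta_pos":[0,0,0],"rotation":[0,0,0],"hand":0}

```text
t: 14.0
eef_pos: [549.9, -24.7, 293.3]
tool_rot: [0.231, 0.087, 0.765, -0.595]
wrist_force: [0.5, -0.1, -3.7]
width: 0.688
grip_force: 118.9
```

Run:
```python
from where import *
Ts=pose(np.radians(-75),th,0);X=np.array([502,335,4.])-Ts.apply(baseoff);go(X+[0,0,150],Ts);print(X)
```

```text
14.0 q [-0.7   0.71  0.02  1.97  1.1   1.58 -0.07] x [550. -25. 293.] z [ 0.25 -0.95 -0.18] m [0.82 0.3  0.48] el 28.8 mouth [599.   6. 326.] base [476. -40. 254.] F [ 0.53 -0.05 -3.7 ] grip 119 0.688
  delta now-axes cm [  1.46  12.54 -33.26] then rotvec [ 0.003 -0.014  1.086] 1.09
[504.95562141 323.96947075  88.7480896 ]
```

>>> arm_command:
  plan:
    - {"delta_pos":[0.15,1.25,-3.33],"rotation":[0,0,0],"hand":0}
    - {"delta_pos":[0.15,1.25,-3.33],"rotation":[0,0,0],"hand":0}
    - {"delta_pos":[0.15,1.25,-3.33],"rotation":[0,0,0],"hand":0}
    - {"delta_pos":[0.15,1.25,-3.33],"rotation":[0,0,0],"hand":0}
    - {"delta_pos":[0.15,1.25,-3.33],"rotation":[0,0,0],"hand":0}
    - {"delta_pos":[0.15,1.25,-3.33],"rotation":[0,0,0],"hand":0}
    - {"delta_pos":[0.15,1.25,-3.33],"rotation":[0,0,0],"hand":0}
    - {"delta_pos":[0.15,1.25,-3.33],"rotation":[0,0,0],"hand":0}
    - {"delta_pos":[0.15,1.25,-3.33],"rotation":[0,0,0],"hand":0}
    - {"delta_pos":[0.15,1.25,-3.33],"rotation":[0,0,0],"hand":0}

```text
t: 14.83
eef_pos: [504.1, 325.3, 238.6]
tool_rot: [0.231, 0.087, 0.765, -0.595]
wrist_force: [1.3, -0.4, -3.7]
width: 0.688
grip_force: 118.5
```

>>> arm_command:
  plan:
    - {"delta_pos":[0,0,0],"rotation":[0,-0.001,0.1086],"hand":0}
    - {"delta_pos":[0,0,0],"rotation":[0,-0.001,0.1086],"hand":0}
    - {"delta_pos":[0,0,0],"rotation":[0,-0.001,0.1086],"hand":0}
    - {"delta_pos":[0,0,0],"rotation":[0,-0.001,0.1086],"hand":0}
    - {"delta_pos":[0,0,0],"rotation":[0,-0.001,0.1086],"hand":0}
    - {"delta_pos":[0,0,0],"rotation":[0,-0.001,0.1086],"hand":0}
    - {"delta_pos":[0,0,0],"rotation":[0,-0.001,0.1086],"hand":0}
    - {"delta_pos":[0,0,0],"rotation":[0,-0.001,0.1086],"hand":0}
    - {"delta_pos":[0,0,0],"rotation":[0,-0.001,0.1086],"hand":0}
    - {"delta_pos":[0,0,0],"rotation":[0,-0.001,0.1086],"hand":0}

```text
t: 15.67
eef_pos: [504.1, 324.2, 238.8]
tool_rot: [0.51, 0.468, 0.607, -0.39]
wrist_force: [0.0, 0.6, -2.8]
width: 0.688
grip_force: 119.0
```

Run:
```python
from where import *
Ts=pose(np.radians(-75),th,0);X=np.array([502,335,4.])-Ts.apply(baseoff);go(X+[0,0,12],Ts)
snap('side','side5.png')
```

```text
15.67 q [-1.22  1.05  0.29  1.32  0.7   1.84 -0.88] x [504. 324. 239.] z [ 0.26 -0.95 -0.18] m [-0.   -0.01  1.  ] el 89.6 mouth [501. 335. 304.] base [501. 336. 154.] F [ 0.05  0.65 -2.84] grip 119 0.688
  delta now-axes cm [1.358e+01 1.000e-02 2.470e+00] then rotvec [ 0.    -0.005 -0.004] 0.01
```

View pics/side5.png

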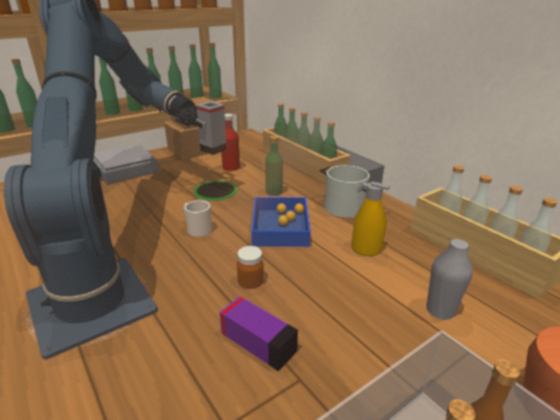

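Side view: canister upright (mouth up at (208,107)) above the mat (215,190); four balls in tray (283,214). Descend.

>>> arm_command:
  plan:
    - {"delta_pos":[2.7,0,0.49],"rotation":[0,-0.001,0],"hand":0}
    - {"delta_pos":[2.7,0,0.49],"rotation":[0,-0.001,0],"hand":0}
    - {"delta_pos":[2.7,0,0.49],"rotation":[0,-0.001,0],"hand":0}
    - {"delta_pos":[2.7,0,0.49],"rotation":[0,-0.001,0],"hand":0}
    - {"delta_pos":[2.2,0,0.4],"rotation":[0,-0.001,0],"hand":0}
    - {"delta_pos":[0.4,0,0.07],"rotation":[0,0,0],"hand":0}
    - {"delta_pos":[0,0,0],"rotation":[0,0,0],"hand":0}
    - {"delta_pos":[0,0,0],"rotation":[0,0,0],"hand":0}

```text
t: 16.38
eef_pos: [504.8, 323.7, 103.9]
tool_rot: [0.511, 0.465, 0.607, -0.392]
wrist_force: [0.0, 1.3, -1.8]
width: 0.693
grip_force: 119.0
```

>>> arm_command:
  plan:
    - {"delta_pos":[0.2,0,0.04],"rotation":[0,0,0],"hand":0}
    - {"delta_pos":[0.2,0,0.04],"rotation":[0,0,0],"hand":0}
    - {"delta_pos":[0.1,0,0.02],"rotation":[0,0,0],"hand":0}
    - {"delta_pos":[0,0,0],"rotation":[0,0,0],"hand":0}

```text
t: 16.72
eef_pos: [504.5, 323.6, 98.2]
tool_rot: [0.511, 0.466, 0.607, -0.391]
wrist_force: [-1.2, -0.1, -3.5]
width: 0.688
grip_force: 119.0
```

Run:
```python
from where import *
Ts=pose(np.radians(-75),th,0);X=np.array([502,335,4.])-Ts.apply(baseoff);go(X,Ts)
c=snap('side','side6.png');b=cv2.imread('pics/side6.png')[85:215,150:290]
cv2.imwrite('pics/crop6.png',cv2.resize(b,None,fx=4.5,fy=4.5,interpolation=2))
```

```text
16.72 q [-1.2   1.23  0.26  1.3   0.64  1.74 -1.  ] x [505. 324.  98.] z [ 0.26 -0.95 -0.17] m [ 0. -0.  1.] el 90.0 mouth [502. 335. 163.] base [502. 335.  13.] F [-1.16 -0.11 -3.51] grip 119 0.688
  delta now-axes cm [0.93 0.05 0.14] then rotvec [ 0.001 -0.001  0.   ] 0.0
```

View pics/crop6.png

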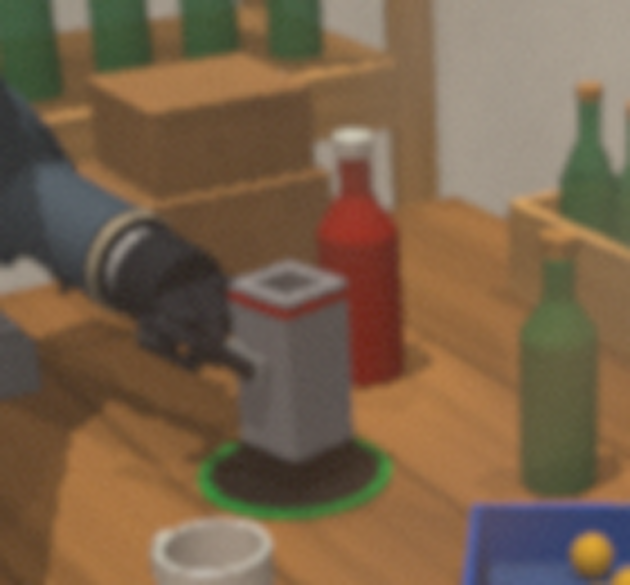

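Crop: canister upright, central over the mat, a few mm up. Lower gently.

>>> arm_command:
  plan:
    - {"delta_pos":[0.3,0,0.05],"rotation":[0,0,0],"hand":0}
    - {"delta_pos":[0.25,0,0.04],"rotation":[0,0,0],"hand":0}
    - {"delta_pos":[0.15,0,0.03],"rotation":[0,0,0],"hand":0}
    - {"delta_pos":[0,0,0],"rotation":[0,0,0],"hand":0}

```text
t: 17.1
eef_pos: [504.7, 323.4, 92.4]
tool_rot: [0.512, 0.465, 0.606, -0.392]
wrist_force: [-1.1, 3.7, 7.4]
width: 0.686
grip_force: 119.7
```

>>> arm_command:
  plan:
    - {"delta_pos":[0.1,0,0.02],"rotation":[0,0,0],"hand":0}
    - {"delta_pos":[0.05,0,0.01],"rotation":[0,0,0],"hand":0}
    - {"delta_pos":[0,0,0],"rotation":[0,0,0],"hand":0}

```text
t: 17.35
eef_pos: [504.8, 323.3, 92.3]
tool_rot: [0.513, 0.465, 0.605, -0.392]
wrist_force: [-2.8, 3.8, 11.9]
width: 0.69
grip_force: 119.8
```

```bash
python3 -c "import where"
```

```text
17.35 q [-1.2   1.24  0.26  1.29  0.64  1.74 -1.01] x [505. 323.  92.] z [ 0.26 -0.95 -0.17] m [-0.  0.  1.] el 89.7 mouth [502. 335. 157.] base [502. 334.   7.] F [-2.76  3.81 11.92] grip 120 0.69
```

>>> arm_command:
  plan:
    - {"delta_pos":[-0.1,0,-0.02],"rotation":[0,0,0],"hand":0}
    - {"delta_pos":[0,0,0],"rotation":[0,0,0],"hand":0}
    - {"delta_pos":[0,0,0],"rotation":[0,0,0],"hand":0.75}
    - {"delta_pos":[0,0,0],"rotation":[0,0,0],"hand":0.85}
    - {"delta_pos":[0,0,0],"rotation":[0,0,0],"hand":1}
    - {"delta_pos":[0,0,0],"rotation":[0,0,0],"hand":1}
    - {"delta_pos":[0,0,0],"rotation":[0,0,0],"hand":1}
    - {"delta_pos":[0,0,0],"rotation":[0,0,0],"hand":1}

```text
t: 18.02
eef_pos: [504.5, 323.5, 90.0]
tool_rot: [0.511, 0.466, 0.607, -0.392]
wrist_force: [0.3, -0.5, 0.1]
width: 0.997
grip_force: 0.0
```

```bash
python3 -c "import where"
```

```text
18.02 q [-1.2   1.24  0.26  1.3   0.64  1.73 -1.01] x [505. 323.  90.] z [ 0.26 -0.95 -0.17] m [0. 0. 1.] el 90.0 mouth [502. 335. 155.] base [502. 334.   5.] F [ 0.34 -0.46  0.12] grip 0 0.997
```

Released, force nil. Retract slowly along the tool axis.

>>> arm_command:
  plan:
    - {"delta_pos":[0,0,-0.8],"rotation":[0,0,0],"hand":1}
    - {"delta_pos":[0,0,-1.5],"rotation":[0,0,0],"hand":1}
    - {"delta_pos":[0,0,-2],"rotation":[0,0,0],"hand":1}
    - {"delta_pos":[0,0,-2],"rotation":[0,0,0],"hand":1}
    - {"delta_pos":[0,0,-2],"rotation":[0,0,0],"hand":1}
    - {"delta_pos":[0,0,-2],"rotation":[0,0,0],"hand":1}
    - {"delta_pos":[0,0,-2],"rotation":[0,0,0],"hand":1}
    - {"delta_pos":[0,0,-1],"rotation":[0,0,0],"hand":1}
    - {"delta_pos":[0,0,0],"rotation":[0,0,0],"hand":1}
    - {"delta_pos":[0,0,0],"rotation":[0,0,0],"hand":1}

```text
t: 18.85
eef_pos: [470.0, 450.7, 112.6]
tool_rot: [0.511, 0.465, 0.607, -0.391]
wrist_force: [-0.6, -0.3, 0.2]
width: 1.0
grip_force: 0.0
```

Run:
```python
import where
from h import *
a=cv2.cvtColor(snap('side','side7.png')['img'],cv2.COLOR_RGB2BGR)[80:260,140:340];b=cv2.cvtColor(snap('scene','scene7.png')['img'],cv2.COLOR_RGB2BGR)[80:260,220:420]
cv2.imwrite('pics/final.png',cv2.resize(np.hstack([a,b]),None,fx=2,fy=2,interpolation=2))
```

```text
18.85 q [-1.31  1.35  0.38  0.92  0.53  1.97 -0.81] x [470. 451. 113.] z [ 0.26 -0.95 -0.17] m [-0.  0.  1.] el 90.0 mouth [467. 462. 178.] base [467. 462.  28.] F [-0.65 -0.28  0.19] grip 0 1.0
```

View pics/final.png

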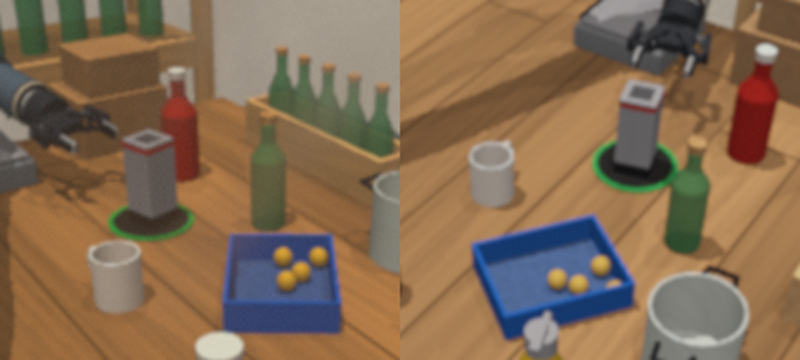

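The canister stands upright inside the mat, four balls are in the tray, the gripper is clear and the bystanders are unmoved.

```bash
python3 -c "
from station import ctrl
print(ctrl.finish_job())"
```

```text
the job is handed in; nothing more can be done
None
```

I handed the job in at about 19 s: all four balls are in the blue tray, the heft read 3.2 N (about 0.32 kg, so empty), and the canister stands mouth up and released on the green mat, with the other things as they stood.

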